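# Put away the icing kit

### The arm

A 6-joint arm with a two-finger parallel gripper is mounted at the origin on a cart in front of the work surface, level with it; the furniture and walls round the work are solid. World frame = base frame: x ahead of the robot, y to its left, z up, the work surface at z = 0. Lengths are in mm, angles in rad, forces in N, time in s.
With the tool pointing down it reaches from about 300 to 750 mm from the base axis. Payload 8.5 kg.
Tool frame: the origin (TCP) lies midway between the tips of the shut fingers; the grasp point (between the pads) lies 19 mm behind it (env.grasp_offset is the distance from the TCP to the grasp point, in mm); z points along the fingers, y is the line along which they close (so a half turn about z gives the same grasp; the last joint's range is limited). The gripper opens to 85 mm and grips with 20 to 120 N. Pads are 22 mm wide; open, the fingers measure 114 mm over their backs; the gripper's body (76 mm by 85 mm) begins 54 mm behind the grasp point. The pads swing forward as they close: fully open they stand 13 mm farther back than shut.
Start: joints at [-1.461, 0.381, 1.297, -0, 1.464, -0.215], TCP at [175.509, -521.226, 231.322] pointing down, gripper open.
Joint ranges: [-3.11, 3.11], [-0.89, 2.33], [0.22, 2.48], [-1.42, 4.56], [0.17, 2.85], [-2.88, 2.88]. Speed limits (rad/s): [2.39, 2.39, 3.14, 3.14, 3.14, 3.14].

### API

Orientations are given as a unit quaternion [x, y, z, w].
In Python, from rig import env gives the robot as it stands.
- The arm moves only by the tool arm_command, never from a script. Its arguments are lists of equal length, an entry for each row: "hand": the finger opening in mm, from 0 to 85.4; "xyz": the shift along the tool's x, y, z in mm, a list of three; "roll": the turn about the tool's z in rad. A call has 1 to 10 rows; each row is the pose to reach, as a shift and turn from the pose commanded when the call began, along the tool's axes at that moment; what a row does not reach only later rows make up. A row lasts 1/8 s, in which the tool goes at most 62.5 mm and 10.7 degrees, less where a joint would pass 70% of its speed; a pose out of reach is approached as far as the arm can. A call with a gripper value outside its range is refused whole. The fingers move at their own pace and stop on an object; "squeeze" is the grip in N (left out, the last holds). Time passes only in rows, so rows that repeat a pose let the fingers close. It gives the time, the measured TCP pose, the force, the opening and the grip force at its end, in the units of the state.
- env.sense(): the state, without advancing time (a new reading comes with each control period).
- env.capture(name): name is "scene" or "top" or "wrist"; returns a dict with "image" (400x640x3 uint8, red, green, blue), "depth" (400x640 float32, mm along the optical axis (not along the pixel's ray), 0 where there is no reading), "fovy" (degrees; the focal length in pixels is half the picture's height over the tangent of half this angle, whatever the lens; pixels are square), "cx", "cy" (the principal point, pixels), "dist_coeffs" ([k1, k2, p1, p2, k3] as OpenCV has them; the pictures are not rectified), "world_from_camera" (4x4, takes a point from camera to world coordinates); the wrist camera has in their place "T_tool_cam" (4x4, takes a point from camera to tool coordinates, whose origin is the TCP and whose axes are the flange's). Camera axes: x right, y down, z forward; pixel columns grow to the right and rows downward; lengths in mm; the calibration is good to about 2 mm. A picture is of the moment at which its call begins: read the wrist's pose just before it.
- env.job_done(): hands the job in; it is judged then, once.
The state is a dict: "time_s": time; "joints": joint angles; "joint_velocities": joint speeds; "effort": joint torques, N m; "position": TCP position; "orientation": TCP orientation; "wrist_force": force on the tool from outside, world axes, zero at the start; "wrist_torque": the same for the moment, N m; "finger_gap": opening from 0.0 (shut) to 1.0 (fully open); "grasp_force": force on a finger pad.
Only numpy, scipy, OpenCV 4.12 (cv2) and the standard library are available. Lean on these libraries where they do the work, as an engineer would, in place of code of your own. Each camera call takes 0.05 s, during which the arm holds its last target. There are 200 camera calls.

### The job

Put all the steel piping nozzles into the open glass storage jar, then screw its aluminium lid on: set it level on the neck, turn it back anticlockwise until it drops into the start of the thread, then turn it clockwise until it is fully tight. Also hang the icing scraper that stands in the drying block by its hole on the peg of the stand, and leave the other things on the counter where they are.

Things in the scene. Friction and masses are not known exactly. Their poses are not given: they have to be found in the camera images.
- jar: glass storage jar, open at the top, fixed upright in a round wooden base (124 mm across, 12 mm high) screwed to the counter. Origin on the axis at the counter top, z up. Body 92 mm across, inner floor 13 mm up. On the neck: a right-handed two-start thread of two like grooves half a turn apart. Angles below are anticlockwise from above, from this body's x axis
- jar_rim (a point): centre of the jar's neck rim, 122 mm above the counter; mouth 65 mm wide inside, neck 72 mm outside. Axes as jar
- thread_gap (a point): middle of the first gap at the top of the thread (+20 deg): here a lug of the lid drops onto a level shelf. Lugs fall freely from +4 to +37 deg; a stop ends the gap at +42 deg. From 0 deg the groove runs clockwise to -120 deg, descending 6 mm. A lug set down between 0 and -120 deg lies on top of the groove's upper wall and must go back anticlockwise past 0 to drop in
- thread_end (a point): where a lug is when the lid is fully tight (about -120 deg, against a stop), first groove. The stop also rises above the upper wall, so a lug on top of that wall, turned clockwise, runs against it and never catches
- lid_grip (a point): screw lid, aluminium: a round ribbed cap 95 mm across with a straight grip bar on top (60 mm long, 14 mm thick, 28 mm high) to hold and turn it by. This point: centre of the bar, 35 mm above the skirt's lower edge, 14 mm above the cap's flat top; z up, x along the bar. Height above the counter: 154 mm with lugs on the upper end of the wall, 145 mm on the shelf in the gap, 140 mm tight
- lid: the same lid, 0.15 kg, at first standing on its skirt on the counter; origin at the centre of the skirt's lower edge, same axes. Two lugs (4 mm thick, inside the skirt, 5 mm above its lower edge) lie under the two ends of the bar, so a half turn changes nothing. Side play on the neck 1.5 mm. Let go in the gap it may lean up to 0.15 rad; tight, the cap lies on the neck rim
- scraper_eye (a point): icing scraper: flat wooden handle 40 mm wide (along y), 10 mm thick (along x), 68 mm tall, with a 22 mm round hole through it along x; below it a steel blade 80 x 58 x 4 mm. This point: centre of the hole, 19 mm below the handle's top, 102 mm above the blade's lower edge; z up the handle
- scraper: the same scraper, 80 g; origin at the centre of the blade's lower edge, same axes. At first upright, its blade 28 mm deep in the drying block's slot (play about 2 mm), the hole's centre 112 mm above the counter
- drying_block: dark wooden block 60 x 110 x 38 mm, fixed, with a slot along its y axis that holds the scraper's blade; origin under its centre
- peg_mid (a point): level peg, 7 mm in diameter, 200 mm above the counter, at the top of a slim fixed upright (14 mm thick, round foot 110 mm across). The peg points along this frame's -x axis, roughly to the robot. This point is on its axis, 28 mm in front of the upright's axis. The scraper hangs with its hole over the peg, the hole's centre then about 7.5 mm below this axis
- peg_tip (a point): centre of the peg's bent-up tip: the peg is straight to 50 mm from the upright's axis, then bends up and ends at 60 mm; the tip's top is 9.5 mm above the peg's axis
- nozzle0_mid (a point): steel piping nozzle, a squat cone 30 mm across and 34 mm high with a 14 mm straight collar at the foot; this point is on its axis half-way up (17 mm), z from the foot to the small end; 30 g. Three to five of the nozzles are present, standing on the counter
- nozzle1_mid (a point): steel piping nozzle, a squat cone 30 mm across and 34 mm high with a 14 mm straight collar at the foot; this point is on its axis half-way up (17 mm), z from the foot to the small end; 30 g. Three to five of the nozzles are present, standing on the counter
- nozzle2_mid (a point): steel piping nozzle, a squat cone 30 mm across and 34 mm high with a 14 mm straight collar at the foot; this point is on its axis half-way up (17 mm), z from the foot to the small end; 30 g. Three to five of the nozzles are present, standing on the counter
- nozzle3_mid (a point): steel piping nozzle, a squat cone 30 mm across and 34 mm high with a 14 mm straight collar at the foot; this point is on its axis half-way up (17 mm), z from the foot to the small end; 30 g. Three to five of the nozzles are present, standing on the counter
- nozzle4_mid (a point): steel piping nozzle, a squat cone 30 mm across and 34 mm high with a 14 mm straight collar at the foot; this point is on its axis half-way up (17 mm), z from the foot to the small end; 30 g. Three to five of the nozzles are present, standing on the counter
- espresso: white mug, loose, a bystander; origin at its underside
- flour_shaker: flour shaker, loose, a bystander; origin at its underside
- bake_timer: round kitchen timer, loose, a bystander; origin at its underside
- counter_bell: counter bell, loose, a bystander; origin at its underside
- clip_jar: clip-top jar, loose, a bystander; origin at its underside
- honey_jar: small closed honey jar, loose, a bystander; origin at its underside
- tape_roll: roll of tape, loose, a bystander; origin at its underside
There are look-alikes about, which are no part of the job. What is shaped like the scraper but blue or red is not meant.

How it is judged:
By the outcome, as a careful person would: the job done as asked, in the order asked, and still so for the second after the job is handed in, with the robot touching nothing.
Of nozzle0, nozzle1, nozzle2, nozzle3, nozzle4 only 3 to 5 are there at a start; the rules pass over those that are not, and their reading is None.
At some moment in a run one of nozzle0, nozzle1, nozzle2, nozzle3, nozzle4 may be knocked a few centimetres aside while the robot is not near it.
It also fails if it takes over 210 s, if anything falls off the work surface, if the arm or the gripper's body presses on something with over 40 N, if the wrist force passes 120 N, or if a joint passes its speed limit or range.

## Working session

There is one attempt and no reset: what is moved stays moved. The work goes in short steps, Python scripts to look and compute and a tool call to move; the robot and the scene stay as the last step left them, time stands still between calls to the robot, and variables do not carry over. Pictures are saved under pics/ and viewed, at most 14 in all, crops included, and the job is handed in when it is done.

Besides the shell and the picture viewer there is one more tool, called after "Call:" as name([rows], argument=value, ...), one row to a line, values as JSON. arm_command: Moves the arm, as the interface text tells. Its arguments: {"type":"object","properties":{"hand":{"type":"array","items":{"type":"number"}},"xyz":{"type":"array","items":{"type":"array","items":{"type":"number"}}},"roll":{"type":"array","items":{"type":"number"}},"squeeze":{"type":"number"}},"required":["hand","xyz","roll"]}

```bash
ls; mkdir -p pics; cat > h.py <<'E'
import numpy as np, cv2
from scipy.spatial.transform import Rotation as R
from rig import env
def cap(n):
    s=env.sense(); c=env.capture(n); im=c["image"]; h=im.shape[0]
    f=h/2/np.tan(np.radians(c["fovy"])/2)
    K=np.array([[f,0,c["cx"]],[0,f,c["cy"]],[0,0,1]])
    if n=="wrist":
        T=np.eye(4); T[:3,:3]=R.from_quat(s["orientation"]).as_matrix(); T[:3,3]=s["position"]; T=T@c["T_tool_cam"]
    else: T=np.array(c["world_from_camera"])
    return dict(im=im,d=c["depth"],K=K,dist=np.array(c["dist_coeffs"],float),T=T)
def norm(c,px):
    return cv2.undistortPoints(np.array(px,float).reshape(-1,1,2),c["K"],c["dist"]).reshape(-1,2)
def onplane(c,px,z):
    n=norm(c,px); r=np.c_[n,np.ones(len(n))]@c["T"][:3,:3].T; o=c["T"][:3,3]
    return o+r*((z-o[2])/r[:,2])[:,None]
def cloud(c):
    h,w=c["d"].shape; u,v=np.meshgrid(np.arange(w),np.arange(h)); n=norm(c,np.c_[u.ravel(),v.ravel()])
    d=c["d"].ravel()[:,None]; P=np.c_[n*d,d]@c["T"][:3,:3].T+c["T"][:3,3]
    P[d[:,0]<=0]=np.nan
    return P.reshape(h,w,3)
def proj(c,P):
    Ti=np.linalg.inv(c["T"]); p,_=cv2.projectPoints(np.array(P,float).reshape(-1,1,3),cv2.Rodrigues(Ti[:3,:3])[0],Ti[:3,3],c["K"],c["dist"]); return p.reshape(-1,2)
def save(c,f,crop=None,s=1):
    im=c["im"][...,::-1]
    if crop: im=im[crop[1]:crop[3],crop[0]:crop[2]]
    cv2.imwrite("pics/"+f,cv2.resize(im,None,fx=s,fy=s,interpolation=cv2.INTER_CUBIC))
E
python3 - <<'E'
from h import *
import pickle
for n in("top","scene"):
    c=cap(n); save(c,n+"0.png",s=1.25); pickle.dump(c,open(n+".pkl","wb")); print(n,c["T"].round(2).tolist(),c["K"].round(1).tolist(),(c["d"]>0).mean())
s=env.sense(); print(s["orientation"],s["finger_gap"],env.grasp_offset)
E
```

```text
pics
top [[-0.0, -0.99, 0.16, 322.72], [-1.0, 0.0, 0.0, 28.38], [-0.0, -0.16, -0.99, 1435.44], [0.0, 0.0, 0.0, 1.0]] [[416.5, 0.0, 323.0], [0.0, 416.5, 203.7], [0.0, 0.0, 1.0]] 0.99613671875
scene [[0.86, -0.4, 0.3, 115.19], [-0.5, -0.67, 0.55, -675.27], [-0.02, -0.63, -0.78, 1153.93], [0.0, 0.0, 0.0, 1.0]] [[447.8, 0.0, 322.2], [0.0, 447.8, 196.5], [0.0, 0.0, 1.0]] 0.9929453125
[ 9.86840435e-01  1.61695823e-01  5.39470326e-05 -6.42866730e-04] 1.000445942408946 18.700000000000003
```

View pics/top0.png

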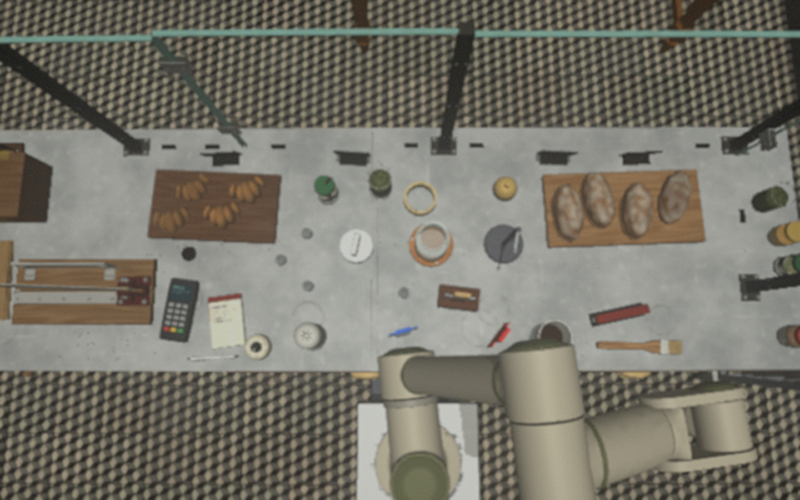

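View pics/scene0.png

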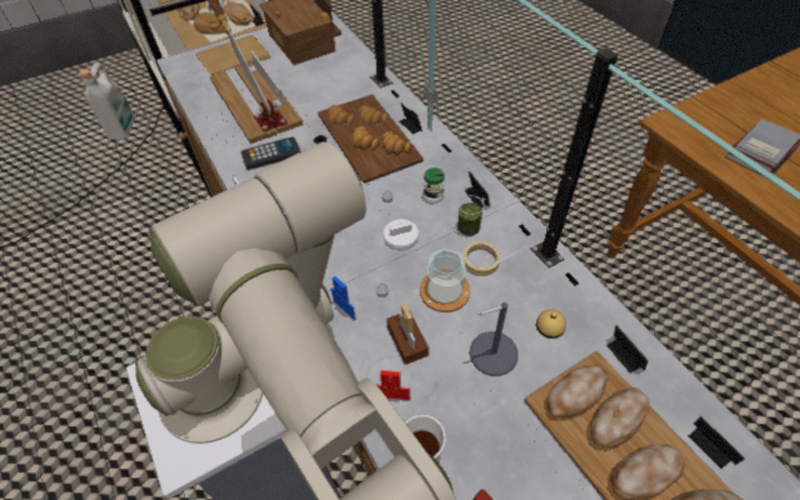

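Top view (800 px scale): nozzles at (307,233), (281,260), (307,286), (403,293); lid (356,245), jar (432,240), block with scraper (458,298), stand (503,243). The arm hides the lower right. Now for positions.

```bash
python3 - <<'E'
from h import *
import pickle
c=pickle.load(open("top.pkl","rb")); P=cloud(c)
H=P[...,2]; m=((H>8)&(H<400)&(P[...,0]>200)&(P[...,0]<800)&(abs(P[...,1])<500)).astype(np.uint8)
n,l,st,ce=cv2.connectedComponentsWithStats(m)
for i in range(1,n):
    if st[i,4]<25: continue
    q=P[l==i]; print((ce[i]*1.25).round(),st[i,4],"min",q.min(0).round(),"max",q.max(0).round(), "med",np.median(q,0).round())
# nozzles by blob darkness
for p in [(307,233),(281,260),(307,286),(403,293)]:
    u,v=int(p[0]/1.25),int(p[1]/1.25); w=P[v-9:v+10,u-9:u+10].reshape(-1,3); print(p,w[:,2].max().round(1),onplane(c,[[u,v]],17).round(1))
a=c["im"][..., ::-1][130:290,200:450]
cv2.imwrite("pics/topcrop.png",cv2.resize(a,None,fx=3,fy=3,interpolation=cv2.INTER_CUBIC))
E
```

```text
[380. 182.] 341 min [717.  70.   9.] max [795. 131. 109.] med [743.  99.  71.]
[258. 207.] 1834 min [585. 383.   8.] max [793. 500.  66.] med [687. 442.  18.]
[572. 208.] 2646 min [ 571. -500.    8.] max [ 784. -355.   85.] med [ 671. -422.   46.]
[326. 188.] 338 min [697. 217.   8.] max [757. 290.  96.] med [721. 242.  84.]
[504. 187.] 280 min [ 706. -279.    8.] max [ 770. -214.   65.] med [ 734. -244.   36.]
[419. 197.] 245 min [664. -53.   8.] max [761.  34.  36.] med [713. -11.  25.]
[430. 243.] 982 min [520. -98.   8.] max [638.  27. 131.] med [576. -38.  18.]
[503. 243.] 752 min [ 526. -293.    8.] max [ 637. -187.  213.] med [ 577. -235.   14.]
[307. 232.] 61 min [599. 291.  10.] max [627. 319.  42.] med [611. 303.  22.]
[356. 245.] 555 min [531. 124.   8.] max [623. 211.  57.] med [574. 165.  23.]
[281. 259.] 63 min [523. 360.  10.] max [554. 386.  41.] med [537. 372.  22.]
[308. 285.] 63 min [452. 283.  10.] max [480. 313.  41.] med [465. 295.  22.]
[458. 297.] 612 min [ 395. -167.    8.] max [467. -53. 138.] med [ 428. -107.   40.]
[403. 292.] 59 min [434.  25.  11.] max [
[... 151 characters left out ...]
 8.] max [ 392. -468.   55.] med [ 372. -483.   45.]
[500. 334.] 134 min [ 300. -238.   10.] max [ 366. -189.  127.] med [ 332. -211.   82.]
[554. 331.] 407 min [ 309. -400.    9.] max [ 367. -305.  102.] med [ 338. -363.   47.]
[310. 335.] 446 min [298. 244.   8.] max [363. 310. 128.] med [330. 270. 117.]
[402. 330.] 62 min [333.   2.  26.] max [353.  77. 127.] med [342.  39. 120.]
[599. 344.] 28 min [ 295. -500.    9.] max [ 312. -483.   19.] med [ 303. -493.   12.]
[412. 371.] 1774 min [200. -93.   9.] max [302.  99. 400.] med [252.  15. 225.]
(307, 233) nan [[612.6 305.6  17. ]]
(281, 260) nan [[535.5 376.1  17. ]]
(307, 286) nan [[466.1 301.6  17. ]]
(403, 293) nan [[444.7  38.2  17. ]]
```

View pics/topcrop.png

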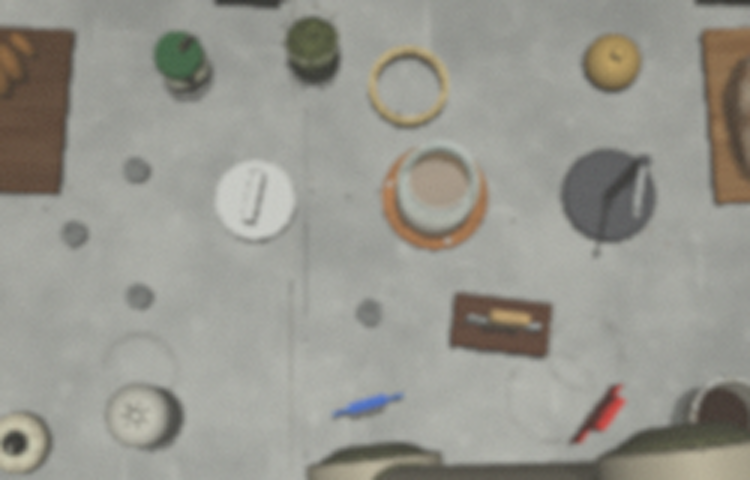

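Crop shows four nozzles at crop px (137,170), (75,234), (139,297), (370,312), the lid bar pointing nearly along world x, the peg towards the robot, and the scraper in its block at (510,320).

```bash
cat >> h.py <<'E'
def psi_now():
    m=R.from_quat(env.sense()["orientation"]).as_matrix(); return np.arctan2(m[1,0],m[0,0])
def goto(*way):
    """each way=(x,y,z,psi) world TCP -> rows in current tool axes"""
    s=env.sense(); M=R.from_quat(s["orientation"]).as_matrix(); p0=psi_now()
    for x,y,z,psi in way:
        d=M.T@(np.array([x,y,z])-s["position"]); r=-(psi-p0)
        j1=np.arctan2(y,x)-np.arcsin(min(1,118/np.hypot(x,y)))
        print("xyz",d.round(1).tolist(),"roll",round(r,3),"j6~",round(s["joints"][5]-(psi-p0)+j1-s["joints"][0],2))
E
python3 - <<'E'
from h import *
print(np.array(env.capture("wrist")["T_tool_cam"]).round(2).tolist(), env.capture("wrist")["fovy"])
goto((440,-90,300,1.2),(420,60,300,1.6))
E
```

```text
[[0.0, -0.96, -0.29, 74.7], [1.0, 0.0, -0.0, 1.54], [0.0, -0.29, 0.96, -141.73], [0.0, 0.0, 0.0, 1.0]] 69.88637459601415
xyz [388.3, -324.2, -68.7] roll -0.875 j6~ -0.1
xyz [417.2, -472.7, -68.6] roll -1.275 j6~ -0.17
```

Call:
arm_command([
  [388,-324,-69],
  [388,-324,-69],
  [388,-324,-69],
  [388,-324,-69],
  [388,-324,-69],
  [388,-324,-69],
  [388,-324,-69],
  [388,-324,-69],
  [388,-324,-69],
  [388,-324,-69],
], hand=[85,85,85,85,85,85,85,85,85,85], roll=[-0.875,-0.875,-0.875,-0.875,-0.875,-0.875,-0.875,-0.875,-0.875,-0.875])

```text
time_s: 1.45
position: [439.8, -90.2, 300.1]
orientation: [0.825, 0.565, -0.0, -0.0]
wrist_force: [-0.7, -0.1, -0.7]
finger_gap: 0.998
grasp_force: 0.0
```

```bash
python3 - <<'E'
from h import *
import pickle
c=cap("wrist"); save(c,"w1.png",s=1.25); pickle.dump(c,open("w1.pkl","wb"))
s=env.sense(); print(s["position"],psi_now(),s["joints"],s["time_s"],s["wrist_force"])
t=cap("top");P=cloud(t);H=P[...,2]; m=((H>8)&(H<60)&(P[...,0]>200)&(P[...,0]<800)&(abs(P[...,1])<500)).astype(np.uint8)
n,l,st,ce=cv2.connectedComponentsWithStats(m)
for i in range(1,n):
    if 25<st[i,4]<200: q=P[l==i]; print((ce[i]*1.25).round(),st[i,4],q.min(0).round(),q.max(0).round())
save(t,"t1.png",s=1.25)
goto((480,340,300,2.0),(579,-14,300,1.6))
E
```

```text
[439.46534379 -90.96054406 300.00835635] 1.1994569015898233 [-4.68789189e-01  1.54427524e-01  1.41722437e+00 -3.65385309e-04
  1.57061988e+00 -9.74494696e-02] 1.5 [-0.76664102 -0.39597671 -0.26422242]
[381. 191.] 68 [719.  71.   8.] [743. 128.  60.]
[331. 197.] 80 [700. 217.   8.] [743. 272.  59.]
[307. 232.] 58 [599. 291.   9.] [626. 319.  37.]
[281. 259.] 61 [525. 361.   9.] [553. 387.  41.]
[308. 285.] 64 [452. 284.   9.] [480. 317.  40.]
[443. 295.] 173 [406. -93.   9.] [467. -53.  55.]
[403. 292.] 59 [434.  21.   9.] [462.  52.  40.]
[471. 304.] 122 [ 395. -164.   13.] [ 436. -122.   54.]
[598. 318.] 100 [ 355. -500.    8.] [ 389. -468.   57.]
[323. 335.] 43 [301. 245.   8.] [361. 264.  59.]
[496. 335.] 49 [ 300. -238.    8.] [ 363. -189.   60.]
[562. 359.] 32 [ 254. -389.   25.] [ 276. -369.   58.]
xyz [416.6, -119.1, -0.0] roll -0.802 j6~ -0.01
xyz [122.9, 102.0, -0.1] roll -0.402 j6~ -0.26
```

View pics/w1.png

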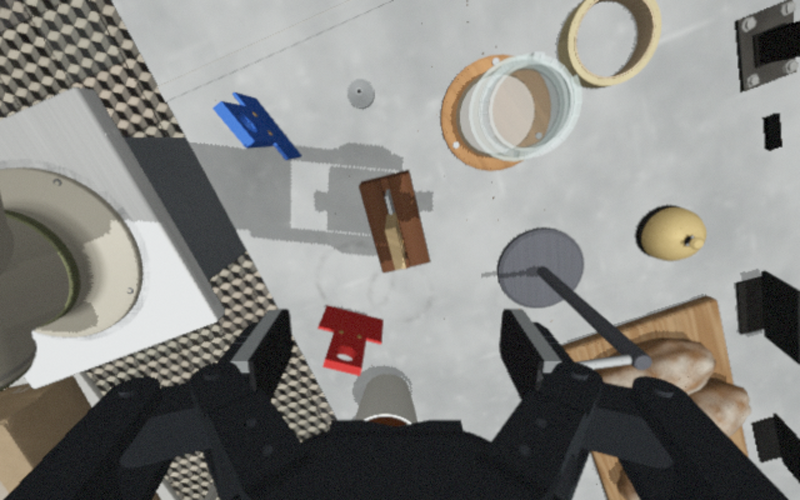

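The wrist view shows jar rim ellipse round (540,105), nozzle D at (361,94), block corners (360,185), (408,171), (430,262), (383,272), with the peg on the right; there is no fifth nozzle.

```bash
python3 - <<'E'
from h import *
import pickle
c=pickle.load(open("w1.pkl","rb")); P=cloud(c)
print("D top",onplane(c,[[361/1.25,92/1.25]],34).round(1))
b=onplane(c,np.array([(360,185),(408,171),(430,262),(383,272)])/1.25,38).round(1);print("block",b.tolist(),b.mean(0))
for nm,k in(("w1",c),("top",pickle.load(open("top.pkl","rb")))):
    P=cloud(k);m=(abs(P[...,0]-579)<60)&(abs(P[...,1]+36)<60)
    for lo,hi in((8,16),(110,120),(120,135)):
        q=P[m&(P[...,2]>lo)&(P[...,2]<hi)]
        if len(q)<5: continue
        A=np.c_[2*q[:,:2],np.ones(len(q))];s=np.linalg.lstsq(A,(q[:,:2]**2).sum(1),rcond=None)[0]
        (x,y),r=cv2.minEnclosingCircle(q[:,:2].astype(np.float32)); print(nm,lo,len(q),s[:2].round(1),np.sqrt(s[2]+s[0]**2+s[1]**2).round(1),"enc",round(x,1),round(y,1),round(r,1))
save(c,"jar1.png",(340,30,480,150),5)
goto((446,38,120,1.5),(446,38,2,1.5),(446,38,200,1.5),(579,-37,200,1.5))
E
```

```text
D top [[449.3  32.9  34. ]]
block [[411.2, -55.7, 38.0], [466.8, -60.7, 38.0], [453.8, -170.2, 38.0], [396.6, -161.8, 38.0]] [ 432.1 -112.1   38. ]
w1 8 2857 [568.1 -36. ] 43.1 enc 579.3 -39.6 60.9
w1 110 1595 [580.  -40.4] 37.6 enc 581.4 -40.6 42.2
w1 120 859 [581.  -40.9] 35.1 enc 580.9 -40.1 41.7
top 8 384 [571.9 -35.2] 45.1 enc 583.2 -33.7 70.1
top 110 85 [580.3 -38.5] 38.1 enc 581.4 -38.7 41.7
top 120 139 [580.8 -38.4] 36.5 enc 581.0 -38.9 41.8
xyz [123.0, -40.7, 180.0] roll -0.302 j6~ -0.11
xyz [123.0, -40.6, 298.0] roll -0.302 j6~ -0.11
xyz [123.0, -40.8, 100.0] roll -0.302 j6~ -0.11
xyz [101.5, 110.4, 99.9] roll -0.302 j6~ -0.2
```

View pics/jar1.png

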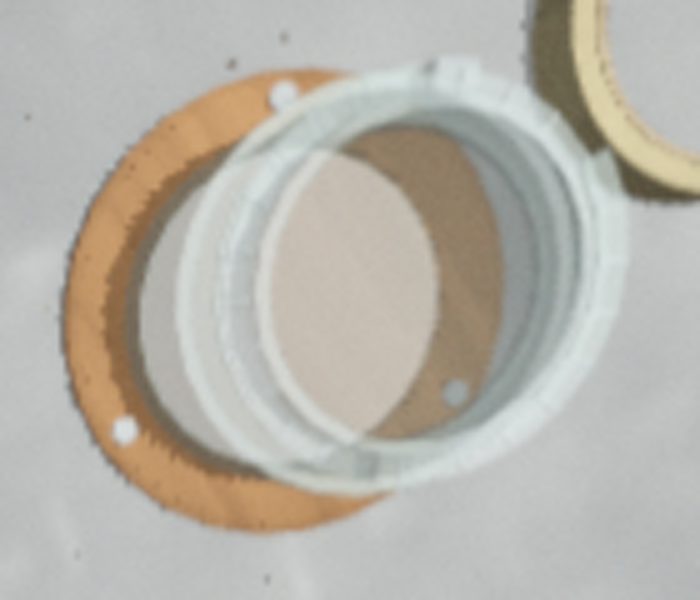

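Call:
arm_command([
  [60,-20,50],
  [122,-38,110],
  [122,-38,170],
  [122,-38,220],
  [122,-38,265],
  [122,-38,288],
  [122,-38,297],
  [122,-38,298],
  [122,-38,298],
  [122,-38,298],
], hand=[85,85,85,85,85,85,85,85,85,85], roll=[-0.15,-0.3,-0.3,-0.3,-0.3,-0.3,-0.3,-0.3,-0.3,-0.3])

```text
time_s: 2.8
position: [449.1, 36.9, 3.2]
orientation: [0.732, 0.682, 0.001, 0.001]
wrist_force: [-0.9, 0.9, 0.4]
finger_gap: 0.994
grasp_force: 0.0
```

Call:
arm_command([
  [0,0,0],
  [0,0,0],
  [0,0,0],
  [0,0,0],
  [0,0,0],
  [0,0,0],
  [0,0,0],
  [0,0,-20],
  [0,0,-60],
  [0,0,-120],
], hand=[25,25,25,25,25,25,25,25,25,25], roll=[0,0,0,0,0,0,0,0,0,0], squeeze=30)

```text
time_s: 4.05
position: [447.8, 37.2, 122.7]
orientation: [0.732, 0.682, -0.001, -0.001]
wrist_force: [1.1, -0.6, -0.7]
finger_gap: 0.327
grasp_force: 29.9
```

```bash
python3 - <<'E'
from h import *
goto((448,36,200,1.5),(580.5,-39,200,1.5),(580.5,-39,125,1.5),(580.5,-39,230,1.5))
E
```

```text
xyz [-1.2, -0.0, -77.3] roll -0.0 j6~ -0.11
xyz [-66.6, 137.5, -77.8] roll -0.0 j6~ -0.2
xyz [-66.6, 137.7, -2.8] roll -0.0 j6~ -0.2
xyz [-66.5, 137.4, -107.8] roll -0.0 j6~ -0.2
```

Call:
arm_command([
  [0,0,-60],
  [-30,60,-78],
  [-67,120,-78],
  [-67,137,-78],
  [-67,137,-50],
  [-67,137,-20],
  [-67,137,-3],
  [-67,137,-3],
  [-67,137,-3],
  [-67,137,-3],
], hand=[25,25,25,25,25,25,25,25,25,25], roll=[0,0,0,0,0,0,0,0,0,0])

```text
time_s: 5.3
position: [580.9, -39.5, 126.2]
orientation: [0.732, 0.682, 0.0, 0.001]
wrist_force: [-0.4, -0.3, 0.2]
finger_gap: 0.329
grasp_force: 29.9
```

Call:
arm_command([
  [0,0,0],
  [0,0,0],
  [0,0,0],
  [0,0,-30],
  [0,0,-75],
  [0,0,-100],
  [0,0,-100],
], hand=[45,70,85,85,85,85,85], roll=[0,0,0,0,0,0,0])

```text
time_s: 6.18
position: [581.1, -39.5, 227.0]
orientation: [0.732, 0.682, 0.001, 0.002]
wrist_force: [-0.2, 0.7, 0.0]
finger_gap: 0.995
grasp_force: 0.0
```

```bash
python3 - <<'E'
from h import *
import pickle
c=cap("wrist"); save(c,"jar2.png",s=1.25); pickle.dump(c,open("jar2.pkl","wb"))
t=cap("top");P=cloud(t);H=P[...,2]; m=((H>8)&(H<60)&(P[...,0]>200)&(P[...,0]<800)&(abs(P[...,1])<500)).astype(np.uint8)
n,l,st,ce=cv2.connectedComponentsWithStats(m)
for i in range(1,n):
    if 35<st[i,4]<90: q=P[l==i]; print((ce[i]*1.25).round(),st[i,4],q.min(0).round(),q.max(0).round(),onplane(t,[ce[i]],20).round(1))
goto((465,299,230,1.9),(465,299,100,1.9),(465,299,2,1.9))
E
```

```text
[381. 191.] 68 [718.  72.   9.] [743. 128.  59.] [[729.1  97.9  20. ]]
[331. 196.] 82 [700. 217.   8.] [746. 272.  60.] [[714.8 236.9  20. ]]
[306. 232.] 59 [599. 291.  13.] [627. 319.  39.] [[612.7 304.4  20. ]]
[281. 259.] 61 [525. 361.   9.] [554. 385.  37.] [[538.5 373.4  20. ]]
[308. 285.] 62 [452. 285.   9.] [480. 313.  38.] [[465.5 297.1  20. ]]
[496. 335.] 47 [ 300. -238.    8.] [ 363. -189.   60.] [[ 329.  -212.8   20. ]]
xyz [329.3, -138.9, -5.4] roll -0.4 j6~ 0.03
xyz [329.3, -138.7, 124.6] roll -0.4 j6~ 0.03
xyz [329.2, -138.5, 222.6] roll -0.4 j6~ 0.03
```

View pics/jar2.png

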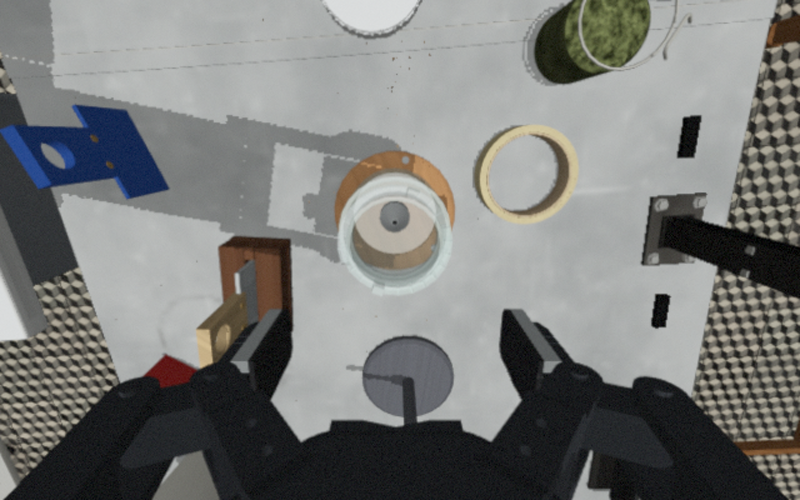

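Nozzle D sits inside the jar (395,215); jar rim features show at (380,288) and (410,185). Next nozzle C.

Call:
arm_command([
  [58,-24,-6],
  [116,-49,-6],
  [174,-73,-6],
  [232,-98,-6],
  [290,-122,20],
  [329,-138,70],
  [329,-138,125],
  [329,-138,180],
  [329,-138,210],
  [329,-138,222],
], hand=[85,85,85,85,85,85,85,85,85,85], roll=[-0.07,-0.14,-0.21,-0.28,-0.35,-0.4,-0.4,-0.4,-0.4,-0.4])

```text
time_s: 7.52
position: [464.7, 298.0, 0.7]
orientation: [0.582, 0.813, -0.002, -0.001]
wrist_force: [0.1, -0.5, 1.0]
finger_gap: 0.997
grasp_force: 0.0
```

Call:
arm_command([
  [0,0,0],
  [0,0,0],
  [0,0,0],
  [0,0,0],
  [0,0,0],
  [0,0,0],
  [0,0,0],
  [0,0,-40],
  [0,0,-100],
  [0,0,-160],
], hand=[85,25,25,25,25,25,25,25,25,25], roll=[0,0,0,0,0,0,0,0,0,0], squeeze=30)

```text
time_s: 8.78
position: [465.9, 298.4, 165.3]
orientation: [0.582, 0.813, -0.0, -0.0]
wrist_force: [0.7, 0.8, -1.0]
finger_gap: 0.328
grasp_force: 30.0
```

```bash
python3 - <<'E'
from h import *
goto((580.5,-39,200,1.5),(580.5,-39,125,1.5))
E
```

```text
xyz [-356.3, -0.6, -34.7] roll 0.4 j6~ -0.2
xyz [-356.3, -0.5, 40.3] roll 0.4 j6~ -0.2
```

Call:
arm_command([
  [-55,0,-35],
  [-115,0,-35],
  [-175,0,-35],
  [-235,0,-35],
  [-295,0,-35],
  [-340,0,-35],
  [-356,-1,-20],
  [-356,-1,15],
  [-356,-1,35],
  [-356,-1,40],
], hand=[25,25,25,25,25,25,25,25,25,25], roll=[0,0.07,0.14,0.21,0.28,0.35,0.4,0.4,0.4,0.4])

```text
time_s: 10.02
position: [579.3, -37.7, 121.8]
orientation: [0.732, 0.682, -0.001, -0.001]
wrist_force: [0.2, 0.5, -0.8]
finger_gap: 0.325
grasp_force: 30.0
```

Call:
arm_command([
  [0,0,0],
  [0,0,0],
  [0,0,0],
  [0,0,0],
  [0,0,-30],
  [0,0,-75],
  [0,0,-100],
  [0,0,-100],
], hand=[25,45,70,85,85,85,85,85], roll=[0,0,0,0,0,0,0,0])

```text
time_s: 11.02
position: [580.9, -38.8, 225.1]
orientation: [0.732, 0.682, 0.001, 0.002]
wrist_force: [0.9, -0.2, -0.7]
finger_gap: 0.993
grasp_force: 0.0
```

```bash
cat > noz.py <<'E'
from h import *
t=cap("top");P=cloud(t);H=P[...,2]; m=((H>8)&(H<60)&(P[...,0]>200)&(P[...,0]<800)&(abs(P[...,1])<500)).astype(np.uint8)
n,l,st,ce=cv2.connectedComponentsWithStats(m)
for i in range(1,n):
    if 35<st[i,4]<90: q=P[l==i]; print(st[i,4],q.min(0).round(),q.max(0).round(),onplane(t,[ce[i]],20).round(1))
E
python3 - <<'E'
from noz import *
goto((538,373,225,2.1),(538,373,2,2.1))
E
```

```text
68 [718.  71.   8.] [743. 130.  59.] [[729.3  97.9  20. ]]
81 [701. 217.   9.] [745. 274.  60.] [[714.7 238.4  20. ]]
61 [599. 290.   8.] [627. 320.  36.] [[612.6 303.9  20. ]]
63 [525. 360.   8.] [554. 387.  40.] [[538.3 372.8  20. ]]
47 [ 300. -237.   10.] [ 363. -189.   59.] [[ 330.1 -213.2   20. ]]
xyz [407.6, -71.4, -1.8] roll -0.6 j6~ -0.1
xyz [407.7, -71.5, 221.2] roll -0.6 j6~ -0.1
```

Call:
arm_command([
  [58,-10,-2],
  [116,-20,-2],
  [174,-30,-2],
  [232,-40,-2],
  [290,-50,-2],
  [348,-60,-2],
  [400,-71,30],
  [408,-71,80],
  [408,-71,120],
  [408,-71,150],
], hand=[85,85,85,85,85,85,85,85,85,85], roll=[-0.18,-0.36,-0.54,-0.72,-0.9,-1.08,-1.26,-1.44,-1.62,-1.64])

```text
time_s: 12.32
position: [536.9, 372.9, 69.4]
orientation: [-0.001, 1.0, -0.001, -0.002]
wrist_force: [0.4, 0.5, -0.1]
finger_gap: 0.997
grasp_force: 0.0
```

```bash
python3 - <<'E'
from h import *
print(psi_now()); goto((538,373,2,3.14))
E
```

```text
-3.140550008752042
xyz [-1.4, 0.2, 67.4] roll -6.281 j6~ -7.43
```

Call:
arm_command([
  [-1,0,40],
  [-1,0,64],
  [-1,0,68],
  [-1,0,68],
  [-1,0,68],
  [-1,0,68],
  [-1,0,68],
  [-1,0,68],
  [-1,0,68],
  [-1,0,68],
], hand=[85,85,85,25,25,25,25,25,25,25], roll=[0,0,0,0,0,0,0,0,0,0])

```text
time_s: 13.58
position: [539.8, 373.5, 6.5]
orientation: [0.001, 1.0, 0.0, 0.001]
wrist_force: [-0.1, 0.1, 5.2]
finger_gap: 0.323
grasp_force: 29.6
```

```bash
python3 - <<'E'
from h import *
goto((538,373,190,-3.14),(580.5,-39,190,-3.14),(580.5,-39,125,-3.14))
E
```

```text
xyz [1.5, -0.4, -183.6] roll 6.28 j6~ 5.14
xyz [-41.7, -412.3, -183.8] roll 6.28 j6~ 4.44
xyz [-41.6, -412.4, -118.8] roll 6.28 j6~ 4.44
```

Call:
arm_command([
  [0,0,-50],
  [0,0,-110],
  [-2,-20,-170],
  [-8,-75,-189],
  [-14,-135,-189],
  [-20,-195,-189],
  [-26,-255,-189],
  [-32,-315,-189],
  [-38,-375,-189],
  [-43,-412,-189],
], hand=[25,25,25,25,25,25,25,25,25,25], roll=[0,0,0,0.18,0.36,0.54,0.72,0.9,1.08,1.26])

```text
time_s: 14.82
position: [581.6, -41.5, 194.5]
orientation: [0.593, 0.805, -0.0, 0.0]
wrist_force: [0.7, 0.4, 0.3]
finger_gap: 0.321
grasp_force: 29.9
```

```bash
python3 - <<'E'
from h import *
print(psi_now());goto((580.5,-39,190,1.5),(580.5,-39,125,1.5))
c=cap("wrist"); save(c,"w5.png",s=1.25)
E
```

```text
1.8718089283912274
xyz [2.7, -0.3, 4.5] roll 0.372 j6~ -0.2
xyz [2.7, -0.3, 69.5] roll 0.372 j6~ -0.2
```

View pics/w5.png

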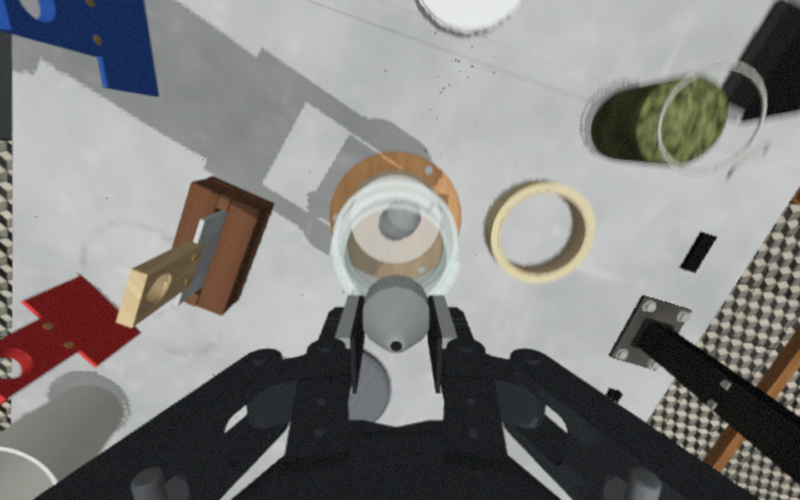

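Nozzle held upright at (396,312) over the jar. Release it.

Call:
arm_command([
  [3,0,40],
  [3,0,64],
  [3,0,67],
  [3,0,67],
  [3,0,67],
  [3,0,67],
  [3,0,67],
  [3,0,40],
  [3,0,0],
  [3,0,-30],
], hand=[25,25,25,25,45,70,85,85,85,85], roll=[0.18,0.36,0.36,0.36,0.36,0.36,0.36,0.36,0.36,0.36])

```text
time_s: 16.12
position: [580.9, -35.9, 226.2]
orientation: [0.725, 0.689, 0.0, 0.001]
wrist_force: [0.9, 1.0, -0.1]
finger_gap: 0.998
grasp_force: 0.0
```

```bash
python3 - <<'E'
from noz import *
goto((612.5,304,222,1.6),(612.5,304,2,1.6))
E
```

```text
70 [717.  71.   9.] [743. 130.  60.] [[729.6  98.2  20. ]]
78 [699. 217.  10.] [746. 272.  60.] [[714.5 238.1  20. ]]
61 [599. 291.  10.] [627. 320.  39.] [[612.6 304.2  20. ]]
50 [ 300. -243.    8.] [ 363. -189.   60.] [[ 330.1 -213.4   20. ]]
xyz [341.3, 13.2, 7.6] roll -0.08 j6~ 0.26
xyz [341.6, 11.5, 227.6] roll -0.08 j6~ 0.26
```

Call:
arm_command([
  [58,2,0],
  [116,4,0],
  [174,6,0],
  [232,8,0],
  [290,10,20],
  [335,11,65],
  [341,12,120],
  [341,12,175],
  [341,12,215],
  [341,12,225],
], hand=[85,85,85,85,85,85,85,85,85,85], roll=[-0.04,-0.08,-0.08,-0.08,-0.08,-0.08,-0.08,-0.08,-0.08,-0.08])

```text
time_s: 17.42
position: [608.9, 303.7, -3.3]
orientation: [0.697, 0.717, -0.002, -0.001]
wrist_force: [0.3, -0.4, 0.2]
finger_gap: 0.994
grasp_force: 0.0
```

Call:
arm_command([
  [0,0,0],
  [0,0,0],
  [0,0,0],
  [0,0,0],
  [0,0,0],
  [0,0,0],
  [0,0,0],
  [0,0,-40],
  [0,0,-100],
  [0,0,-160],
], hand=[85,25,25,25,25,25,25,25,25,25], roll=[0,0,0,0,0,0,0,0,0,0])

```text
time_s: 18.68
position: [609.9, 303.9, 161.0]
orientation: [0.697, 0.717, -0.0, -0.0]
wrist_force: [0.6, -0.6, 0.0]
finger_gap: 0.324
grasp_force: 29.9
```

```bash
python3 - <<'E'
from h import *
goto((580.5,-39,200,1.5),(580.5,-39,125,1.5))
E
```

```text
xyz [-341.9, -39.3, -39.0] roll 0.1 j6~ -0.2
xyz [-341.9, -39.3, 36.0] roll 0.1 j6~ -0.2
```

Call:
arm_command([
  [-55,-6,-39],
  [-115,-13,-39],
  [-175,-20,-39],
  [-235,-27,-39],
  [-295,-34,-39],
  [-335,-39,-39],
  [-342,-39,-20],
  [-342,-39,15],
  [-342,-39,34],
  [-342,-39,36],
], hand=[25,25,25,25,25,25,25,25,25,25], roll=[0,0.02,0.04,0.06,0.08,0.1,0.1,0.1,0.1,0.1])

```text
time_s: 19.92
position: [580.5, -38.8, 122.3]
orientation: [0.732, 0.682, -0.001, -0.001]
wrist_force: [0.2, 0.4, -0.0]
finger_gap: 0.324
grasp_force: 29.8
```

Call:
arm_command([
  [0,0,-3],
  [0,0,-3],
  [0,0,-3],
  [0,0,-3],
  [0,0,-3],
  [0,0,-30],
  [0,0,-60],
  [0,0,-90],
  [0,0,-90],
  [0,0,-90],
], hand=[25,25,45,70,85,85,85,85,85,85], roll=[0,0,0,0,0,0,0,0,0,0])

```text
time_s: 21.18
position: [580.7, -38.8, 212.4]
orientation: [0.732, 0.682, -0.0, -0.001]
wrist_force: [0.8, 0.5, -0.1]
finger_gap: 0.997
grasp_force: 0.0
```

```bash
python3 - <<'E'
from noz import *
import pickle
c=cap("wrist");pickle.dump(c,open("jar3.pkl","wb")); save(c,"jar3.png",(240,100,400,260),3.7)
print(env.sense()["position"])
goto((580.5,-140,150,1.5),(580.5,-39,330,1.5))
E
```

```text
69 [717.  69.   9.] [742. 128.  60.] [[729.2  97.8  20. ]]
77 [699. 217.   9.] [744. 272.  60.] [[715.4 237.6  20. ]]
49 [ 300. -238.    8.] [ 363. -189.   60.] [[ 331.  -214.2   20. ]]
[580.66021283 -38.85127782 212.05838533]
xyz [-100.9, 7.2, 62.0] roll -0.0 j6~ -0.36
xyz [-0.1, -0.4, -117.9] roll -0.0 j6~ -0.2
```

View pics/jar3.png

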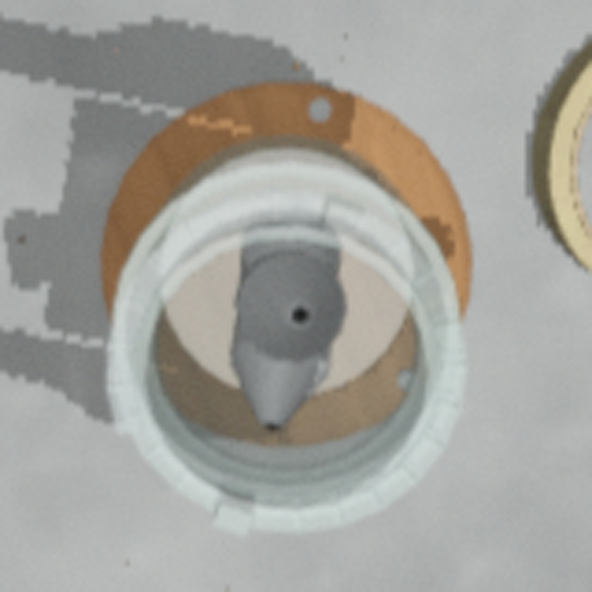

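All four nozzles are in the jar. The neck shows two opposite thread blocks at crop (235,515) and (330,210). Polar height profile next.

```bash
python3 - <<'E'
from h import *
import pickle
o=np.array([580.6,-39])
rows=[]
for nm in("w1","jar2","jar3"):
    c=pickle.load(open(nm+".pkl","rb"));P=cloud(c);d=P[...,:2]-o;r=np.hypot(d[...,0],d[...,1]);a=np.degrees(np.arctan2(d[...,1],d[...,0]))%360
    m=(r>37.5)&(r<41)&(P[...,2]>95)&(P[...,2]<140)
    rows.append([ (np.round(np.percentile(P[...,2][m&(abs((a-k+180)%360-180)<4)],75)) if (m&(abs((a-k+180)%360-180)<4)).sum()>3 else 0) for k in range(0,360,8)])
for i,k in enumerate(range(0,360,8)): print(k,[int(x[i]) for x in rows])
c=pickle.load(open("jar3.pkl","rb"))
def ang(px,z): 
    p=onplane(c,[[240+px[0]/3.7,100+px[1]/3.7]],z)[0,:2]-o; return np.degrees(np.arctan2(p[1],p[0])).round(1),np.hypot(*p).round(1)
for px in((218,520),(253,520),(325,205),(355,210),(335,222)): print(px,ang(px,124),ang(px,122))
s=onplane(c,[[240+320/3.7,100+108/3.7]],12)[0,:2]-o; print("screw",np.degrees(np.arctan2(s[1],s[0])),np.hypot(*s))
s=onplane(c,[[240+405/3.7,100+380/3.7]],12)[0,:2]-o; print("screw",np.degrees(np.arctan2(s[1],s[0])),np.hypot(*s))
E
```

```text
0 [121, 121, 121]
8 [121, 121, 121]
16 [118, 113, 113]
24 [113, 113, 113]
32 [112, 113, 113]
40 [113, 113, 112]
48 [112, 113, 113]
56 [120, 119, 118]
64 [121, 120, 120]
72 [120, 116, 116]
80 [116, 115, 116]
88 [116, 116, 116]
96 [116, 117, 116]
104 [117, 117, 116]
112 [117, 118, 117]
120 [117, 118, 118]
128 [118, 118, 117]
136 [118, 118, 119]
144 [119, 119, 119]
152 [119, 119, 119]
160 [119, 120, 120]
168 [119, 120, 120]
176 [120, 120, 120]
184 [120, 121, 121]
192 [121, 121, 121]
200 [120, 121, 121]
208 [112, 113, 113]
216 [112, 113, 113]
224 [113, 113, 113]
232 [113, 113, 113]
240 [119, 120, 120]
248 [120, 121, 121]
256 [120, 121, 120]
264 [116, 116, 121]
272 [116, 121, 116]
280 [117, 119, 120]
288 [117, 118, 119]
296 [117, 118, 118]
304 [118, 118, 118]
312 [118, 118, 118]
320 [119, 119, 119]
328 [119, 119, 120]
336 [119, 120, 120]
344 [120, 120, 120]
352 [121, 120, 121]
(218, 520) (np.float64(-116.2), np.float64(39.7)) (np.float64(-115.9), np.float64(40.6))
(253, 520) (np.float64(-104.3), np.float64(37.3)) (np.float64(-104.1), np.float64(38.3))
(325, 205) (np.float64(71.8), np.float64(39.5)) (np.float64(71.6), np.float64(39.2))
(355, 210) (np.float64(62.5), np.float64(40.5)) (np.float64(62.1), np.float64(40.3))
(335, 222) (np.float64(67.0), np.float64(36.5)) (np.float64(66.7), np.float64(36.2))
screw 72.99853066329489 53.032381190244294
screw -46.59507019738405 56.55351818663902
```

Gap centres come out at world ≈34° and 214°, so jar yaw is ≈13.5°. Now look at the lid from above.

```bash
python3 - <<'E'
from h import *
goto((577,167,200,2.93))
E
```

```text
xyz [205.1, -18.2, 12.2] roll -1.43 j6~ -1.28
```

Call:
arm_command([
  [50,-5,0],
  [100,-10,0],
  [150,-14,12],
  [205,-18,12],
  [205,-18,12],
  [205,-18,12],
  [205,-18,12],
  [205,-18,12],
  [205,-18,12],
  [205,-18,12],
], hand=[60,60,60,60,60,60,60,60,60,60], roll=[-0.18,-0.36,-0.54,-0.72,-0.9,-1.08,-1.26,-1.43,-1.43,-1.43])

```text
time_s: 22.52
position: [577.5, 166.8, 200.8]
orientation: [0.107, 0.994, -0.0, -0.0]
wrist_force: [0.6, 0.1, -0.9]
finger_gap: 0.699
grasp_force: 0.0
```

```bash
python3 - <<'E'
from h import *
import pickle
c=cap("wrist"); P=cloud(c); save(c,"lid1.png"); pickle.dump(c,open("lid1.pkl","wb"))
m=(abs(P[...,0]-577)<60)&(abs(P[...,1]-167)<60)
for lo,hi in((17,27),(42,56)):
    q=P[m&(P[...,2]>lo)&(P[...,2]<hi)]; print(lo,len(q),np.median(q[:,2]).round(1))
    if len(q)<5: continue
    (x,y),r=cv2.minEnclosingCircle(q[:,:2].astype(np.float32)); print("circ",x,y,r); print("rect",cv2.minAreaRect(q[:,:2].astype(np.float32)))
s=env.sense();print(s["position"],psi_now())
goto((577,167,24,2.93))
E
```

```text
17 4088 20.2
circ 575.9933471679688 166.86956787109375 46.4167366027832
rect ((576.2674560546875, 166.63768005371094), (91.18888092041016, 90.53311157226562), 26.840030670166016)
42 710 47.8
circ 575.802001953125 166.0958251953125 29.605365753173828
rect ((575.9085083007812, 166.3165740966797), (13.613826751708984, 58.806270599365234), 78.09001922607422)
[577.5903865  166.77887753 200.97117371] 2.927117853270094
xyz [0.5, 0.1, 177.0] roll -0.003 j6~ -1.28
```

View pics/lid1.png

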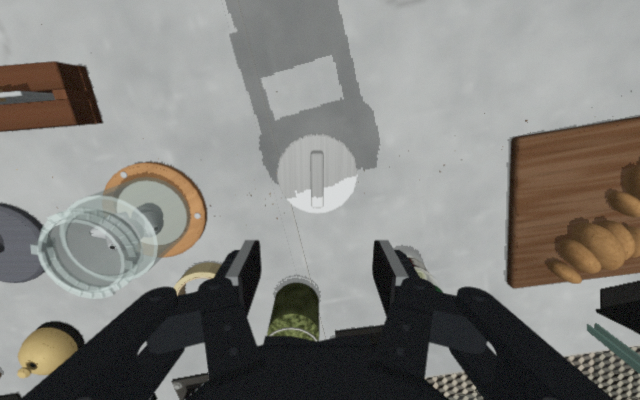

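Lid seen at (317,175) with its bar vertical in the picture, aligned with the gripper. Grasp it.

Call:
arm_command([
  [1.5,-0.5,60],
  [1.5,-0.5,120],
  [1.5,-0.5,160],
  [1.5,-0.5,175],
  [1.5,-0.5,176],
  [1.5,-0.5,176],
  [1.5,-0.5,176],
  [1.5,-0.5,176],
  [1.5,-0.5,176],
  [1.5,-0.5,176],
], hand=[60,60,60,60,60,60,12,12,12,12], roll=[0,0,0,0,0,0,0,0,0,0], squeeze=60)

```text
time_s: 23.82
position: [576.4, 166.7, 26.0]
orientation: [0.106, 0.994, 0.0, 0.001]
wrist_force: [-2.5, -0.0, 7.0]
finger_gap: 0.151
grasp_force: 49.0
```

Call:
arm_command([
  [0,0,0],
  [0,0,-30],
  [0,0,-90],
  [0,0,-150],
  [0,0,-165],
  [0,0,-165],
  [0,0,-165],
], hand=[10,10,10,10,10,10,10], roll=[0,0,0,0,0,0,0])

```text
time_s: 24.7
position: [575.3, 166.6, 188.1]
orientation: [0.106, 0.994, -0.0, -0.002]
wrist_force: [-0.1, -0.4, -0.8]
finger_gap: 0.151
grasp_force: 58.8
```

```bash
python3 - <<'E'
from h import *
s=env.sense();print(psi_now(),s["joints"])
goto((580.6,-39,190,3.14),(580.6,-39,155,3.14),(580.6,-39,147,3.14),(580.6,-39,143,3.14))
t=cap("scene"); save(t,"s2.png",s=1.25)
E
```

```text
2.9297662842888053 [ 8.43263210e-02  5.00193243e-01  1.22529575e+00  2.29282589e-05
  1.42018145e+00 -1.27464941e+00]
xyz [-48.4, -199.8, -1.9] roll -0.21 j6~ -1.84
xyz [-48.5, -199.8, 33.1] roll -0.21 j6~ -1.84
xyz [-48.6, -199.8, 41.1] roll -0.21 j6~ -1.84
xyz [-48.6, -199.8, 45.1] roll -0.21 j6~ -1.84
```

View pics/s2.png

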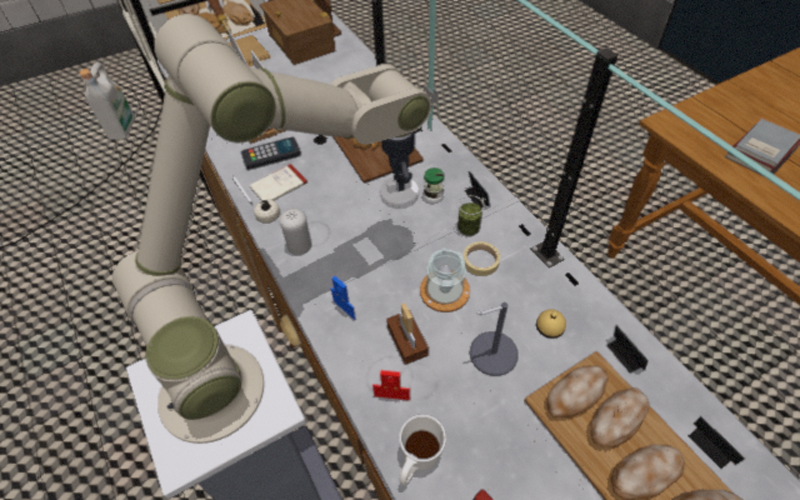

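Lid is held level above the counter (400,190). Refine the jar axis from the stored wrist views.

```bash
python3 - <<'E'
from h import *
import pickle
from scipy.optimize import least_squares
for nm in("w1","jar2","jar3","lid1"):
    c=pickle.load(open(nm+".pkl","rb"));P=cloud(c);o=np.array([580.6,-39.]);
    for it in range(3):
        d=P[...,:2]-o;r=np.hypot(d[...,0],d[...,1]);a=np.arctan2(d[...,1],d[...,0])
        m=(r>30)&(r<48)&(P[...,2]>105)&(P[...,2]<128)
        # outer edge of thread ring (r~?) and inner rim edge per angle bin
        out=[];inn=[]
        for k in np.radians(range(0,360,10)):
            s=m&(abs((a-k+np.pi)%(2*np.pi)-np.pi)<.09)
            if s.sum()<12: continue
            q=r[s]; out.append((k,np.percentile(q,97))); 
            s&=P[...,2]>119.5
            if s.sum()>5: inn.append((k,np.percentile(r[s],5)))
        res=[]
        for L in(out,inn):
            L=np.array(L); f=least_squares(lambda v:L[:,1]-v[2]-v[0]*np.cos(L[:,0])-v[1]*np.sin(L[:,0]),[0,0,40],loss="soft_l1").x; res.append(f)
        o2=o+res[0][:2]; o3=o+res[1][:2]
    print(nm,"outer",o2.round(1),res[0][2].round(1),"inner",o3.round(1),res[1][2].round(1),len(out),len(inn))
E
```

```text
w1 outer [581.1 -40.6] 41.4 inner [580.7 -40.9] 32.5 36 36
jar2 outer [581.4 -41.1] 41.3 inner [581.4 -41.1] 32.5 36 36
jar3 outer [581.3 -41.2] 41.3 inner [581.4 -41. ] 32.5 36 36
lid1 outer [581.3 -40.1] 41.3 inner [581.1 -40.3] 32.4 36 36
```

Call:
arm_command([
  [-12,-50,-3],
  [-24,-100,-3],
  [-37,-150,-3],
  [-48,-195,-3],
  [-49.5,-201,5],
  [-49.5,-201,20],
  [-49.5,-201,23],
  [-49.5,-201,23],
], hand=[10,10,10,10,10,10,10,10], roll=[-0.05,-0.1,-0.15,-0.21,-0.21,-0.21,-0.21,-0.21])

```text
time_s: 25.75
position: [582.1, -39.1, 166.9]
orientation: [0.0, 1.0, 0.0, -0.0]
wrist_force: [-0.9, 0.6, -0.9]
finger_gap: 0.153
grasp_force: 59.0
```

```bash
python3 - <<'E'
from h import *
print(env.sense()["position"],psi_now(),env.sense()["wrist_force"])
goto((581.4,-40.3,150,3.14),(581.4,-40.3,143,3.14))
E
```

```text
[582.11913141 -39.13459649 166.87119134] 3.1412090779697333 [-0.88206714  0.6158272  -0.85812013]
xyz [0.7, -1.2, 16.9] roll 0.001 j6~ -1.84
xyz [0.7, -1.2, 23.9] roll 0.001 j6~ -1.84
```

Call:
arm_command([
  [0.7,-1.2,8],
  [0.7,-1.2,15],
  [0.7,-1.2,18],
  [0.7,-1.2,19.5],
  [0.7,-1.2,21],
  [0.7,-1.2,22],
  [0.7,-1.2,22],
  [0.7,-1.2,22],
], hand=[10,10,10,10,10,10,10,10], roll=[0,0,0,0,0,0,0,0])

```text
time_s: 26.75
position: [581.6, -41.4, 145.4]
orientation: [0.001, 1.0, -0.0, 0.0]
wrist_force: [0.4, 0.1, -2.4]
finger_gap: 0.149
grasp_force: 58.9
```

Call:
arm_command([
  [0,0.5,1],
  [0,0.5,2],
  [0,0.5,2.5],
  [0,0.5,2.5],
], hand=[10,10,10,10], roll=[0,0,0,0])

```text
time_s: 27.25
position: [581.7, -41.0, 143.7]
orientation: [0.001, 1.0, -0.0, 0.001]
wrist_force: [-1.7, 1.6, 6.1]
finger_gap: 0.15
grasp_force: 60.1
```

Call:
arm_command([
  [0,0,-0.5],
  [0,0,-0.5],
  [0,0,-0.5],
  [0,0,-0.5],
  [0,0,-0.5],
  [0,0,-0.5],
  [0,0,-0.5],
  [0,0,-0.5],
], hand=[10,10,10,10,10,10,10,10], roll=[-0.1,-0.2,-0.3,-0.4,-0.5,-0.58,-0.58,-0.58])

```text
time_s: 28.25
position: [581.4, -41.0, 143.2]
orientation: [-0.284, 0.959, 0.0, -0.0]
wrist_force: [-0.9, -0.3, -2.3]
finger_gap: 0.152
grasp_force: 58.9
```

Call:
arm_command([
  [0,0,2],
  [0,0,4],
  [0,0,6],
  [0,0,8],
  [0,0,9],
  [0,0,9],
], hand=[10,10,10,10,10,10], roll=[0,0,0,0,0,0])

```text
time_s: 29.0
position: [581.7, -40.9, 135.7]
orientation: [-0.285, 0.958, -0.0, 0.001]
wrist_force: [-3.9, 1.4, 10.2]
finger_gap: 0.153
grasp_force: 60.6
```

Call:
arm_command([
  [0,0,-1],
  [0,0,-1],
  [0,0,-1],
  [0,0,-0.7],
  [0,0,-0.4],
  [0,0,-0.1],
  [0,0,0.2],
  [0,0,0.2],
], hand=[10,10,10,10,10,10,10,10], roll=[0.12,0.24,0.36,0.48,0.6,0.72,0.84,0.84])

```text
time_s: 30.0
position: [581.8, -41.1, 134.5]
orientation: [0.13, 0.991, -0.0, 0.0]
wrist_force: [-0.9, 0.2, 3.2]
finger_gap: 0.153
grasp_force: 59.6
```

Call:
arm_command([
  [0,0,0.3],
  [0,0,0.6],
  [0,0,0.9],
  [0,0,1.2],
  [0,0,1.5],
  [0,0,1.9],
  [0,0,2.3],
  [0,0,2.6],
  [0,0,2.9],
  [0,0,2.9],
], hand=[10,10,10,10,10,10,10,10,10,10], roll=[0.12,0.24,0.36,0.48,0.6,0.72,0.84,0.96,1.1,1.1])

```text
time_s: 31.25
position: [581.7, -41.2, 131.4]
orientation: [0.628, 0.778, 0.0, 0.0]
wrist_force: [-0.2, -0.7, 1.7]
finger_gap: 0.148
grasp_force: 59.4
```

Call:
arm_command([
  [0,0,0.3],
  [0,0,0.6],
  [0,0,0.9],
  [0,0,1.1],
  [0,0,1.2],
  [0,0,1.2],
  [0,0,1.2],
], hand=[10,10,10,10,10,10,10], roll=[0.1,0.2,0.3,0.4,0.46,0.5,0.5])

```text
time_s: 32.12
position: [580.8, -40.9, 131.1]
orientation: [0.8, 0.6, -0.001, -0.0]
wrist_force: [-7.4, 0.9, 10.8]
finger_gap: 0.15
grasp_force: 61.2
```

```bash
python3 - <<'E'
from h import *
s=env.sense();print(np.degrees(psi_now()),s["wrist_torque"],s["wrist_force"],s["joints"][5],s["position"])
E
```

```text
73.69147258189756 [0.10345759 1.15503197 0.71989988] [-7.39932727  0.85331423 10.84262367] 0.0118745989935807 [580.75024369 -40.88114564 131.05382925]
```

Call:
arm_command([
  [0,0,-0.5],
  [0,0,-0.5],
  [0,0,-0.5],
  [0,0,-0.5],
], hand=[10,10,10,10], roll=[0.05,0.1,0.14,0.14])

```text
time_s: 32.62
position: [580.5, -40.8, 131.2]
orientation: [0.839, 0.544, -0.001, 0.0]
wrist_force: [-6.4, -0.1, 8.6]
finger_gap: 0.149
grasp_force: 112.0
```

```bash
python3 - <<'E'
from h import *
s=env.sense();print(np.degrees(psi_now()),s["wrist_torque"],s["wrist_force"],s["joints"][5],s["position"])
E
```

```text
65.96665741613133 [0.06171457 1.17108467 3.16466098] [-6.35017417 -0.08254346  8.63487719] 0.14779996871946063 [580.50457215 -40.77434227 131.21746316]
```

Call:
arm_command([
  [0,0,-1],
  [0,0,-1],
  [0,0,-1],
  [0,0,-1],
  [0,0,-1],
  [0,0,-40],
  [0,0,-90],
  [0,0,-110],
  [0,0,-110],
], hand=[10,10,45,45,45,45,45,45,45], roll=[-0.06,-0.1,-0.1,-0.1,-0.1,-0.1,-0.1,-0.1,-0.1])

```text
time_s: 33.75
position: [582.0, -41.1, 241.8]
orientation: [0.814, 0.581, 0.001, 0.001]
wrist_force: [0.5, -0.1, -0.8]
finger_gap: 0.53
grasp_force: 0.0
```

```bash
python3 - <<'E'
from h import *
c=cap("wrist");P=cloud(c)
m=(abs(P[...,0]-581)<50)&(abs(P[...,1]+40)<50)
for lo,hi in((118,134),(146,162)):
    q=P[m&(P[...,2]>lo)&(P[...,2]<hi)]; A=np.c_[q[:,:2]-[581,-41],np.ones(len(q))];f=np.linalg.lstsq(A,q[:,2],rcond=None)[0]
    print(lo,len(q),f[2].round(1),"tilt",np.hypot(*f[:2]).round(3),cv2.minAreaRect(q[:,:2].astype(np.float32)))
s=env.sense();print(s["position"],psi_now())
# block / scraper points
t=cap("top");Q=cloud(t)
for n,X in(("w",P),("t",Q)):
    k=(abs(X[...,0]-432)<70)&(abs(X[...,1]+112)<90)
    for lo,hi in((30,44),(85,140)):
        q=X[k&(X[...,2]>lo)&(X[...,2]<hi)]
        if len(q)>5: print(n,lo,len(q),cv2.minAreaRect(q[:,:2].astype(np.float32)),q.max(0).round())
goto((432,-112,300,1.5))
save(c,"tight.png")
E
```

```text
118 6166 125.1 tilt 0.006 ((581.6324462890625, -41.105194091796875), (92.24848175048828, 92.92239379882812), 23.653154373168945)
146 1092 152.7 tilt 0.011 ((581.3140869140625, -41.05946350097656), (59.162532806396484, 13.977675437927246), 75.2823486328125)
[581.46706051 -40.9768537  240.21725014] 1.239846545879956
w 30 1693 ((433.46380615234375, -97.40348052978516), (78.60743713378906, 61.26450729370117), 82.38225555419922) [468. -55.  44.]
w 85 503 ((432.7214050292969, -106.93894958496094), (29.326623916625977, 11.473841667175293), 83.8882827758789) [440. -92. 129.]
t 30 351 ((429.771728515625, -121.76485443115234), (87.8000259399414, 59.924476623535156), 82.36125183105469) [463. -75.  44.]
t 85 63 ((430.90972900390625, -109.85928344726562), (39.09931945800781, 10.386284828186035), 82.91746520996094) [438. -90. 137.]
xyz [-115.7, -118.1, -60.4] roll -0.26 j6~ -0.45
```

Lid is tight: cap top ≈126 mm, level to 0.01 rad, bar at −104.7° (jar ≈ −118°). Next, measure peg and scraper.

```bash
python3 - <<'E'
from h import *
goto((590,-205,330,3.018))
E
```

```text
xyz [-152.3, 61.5, -90.7] roll -1.778 j6~ -1.97
```

Call:
arm_command([
  [0,0,-40],
  [0,0,-90],
  [-50,20,-90],
  [-100,40,-90],
  [-152,61,-90],
  [-152,61,-90],
  [-152,61,-90],
  [-152,61,-90],
  [-152,61,-90],
  [-152,61,-90],
], hand=[70,70,70,70,70,70,70,70,70,70], roll=[-0.18,-0.36,-0.54,-0.72,-0.9,-1.08,-1.26,-1.44,-1.62,-1.778])

```text
time_s: 35.1
position: [589.8, -204.6, 328.6]
orientation: [0.059, 0.998, 0.001, -0.001]
wrist_force: [0.1, 0.0, 0.8]
finger_gap: 0.819
grasp_force: 0.0
```

```bash
python3 - <<'E'
from h import *
import pickle
c=cap("wrist");P=cloud(c);save(c,"peg1.png",s=1.25);pickle.dump(c,open("peg1.pkl","wb"))
print(env.sense()["position"],psi_now())
k=(abs(P[...,0]-570)<90)&(abs(P[...,1]+240)<60)&(P[...,2]>185)
q=P[k]; print(len(q),q.min(0).round(1),q.max(0).round(1))
for lo in range(505,600,6):
    s=q[(q[:,0]>=lo)&(q[:,0]<lo+6)]
    if len(s)>3: print(lo+3,len(s),s[:,1].min().round(1),s[:,1].max().round(1),np.percentile(s[:,2],80).round(1))
k=(abs(P[...,0]-432)<50)&(abs(P[...,1]+112)<60)
for lo,hi in((118,138),(90,138),(34,44)):
    s=P[k&(P[...,2]>lo)&(P[...,2]<hi)]
    if len(s)>5: print("scr",lo,len(s),cv2.minAreaRect(s[:,:2].astype(np.float32)),np.percentile(s[:,2],95).round(1))
E
```

```text
[ 589.77726124 -204.54270741  328.65272015] 3.029136796217549
29881 [ 524.2 -274.1  185.1] [ 597.6 -180.   428.4]
526 41 -234.8 -228.2 208.2
532 47 -235.6 -228.6 205.9
538 47 -237.5 -230.2 202.8
544 54 -238.5 -231.2 202.7
550 51 -239.4 -232.0 202.8
556 43 -240.2 -233.9 202.9
562 46 -242.5 -234.6 203.1
568 5489 -272.3 -194.0 423.8
574 11452 -273.3 -180.0 419.2
580 9073 -266.1 -180.0 415.6
586 1582 -271.1 -188.1 392.7
592 1786 -274.1 -240.5 399.3
598 170 -263.3 -241.3 396.3
scr 118 559 ((431.2737121582031, -112.76283264160156), (41.40279006958008, 10.55264663696289), 82.88512420654297) 131.4
scr 90 872 ((431.6123046875, -112.79161834716797), (41.573368072509766, 11.484224319458008), 82.51141357421875) 131.3
scr 34 2716 ((431.13018798828125, -112.55104064941406), (110.41747283935547, 60.403228759765625), 83.0683822631836) 38.8
```

View pics/peg1.png

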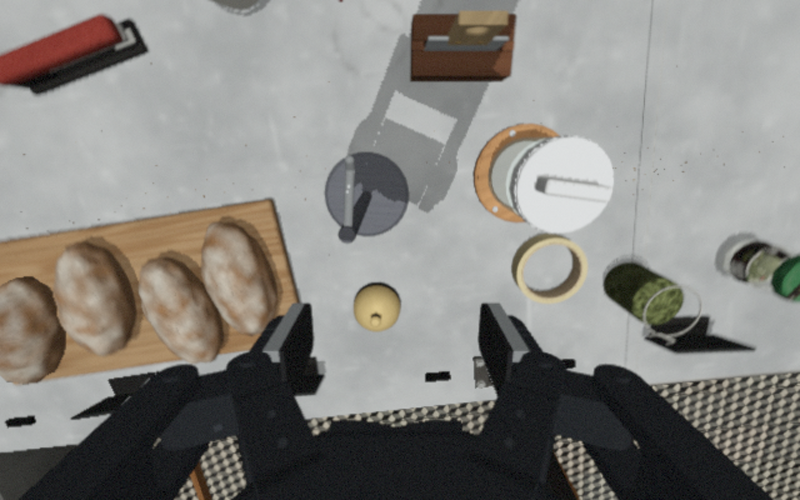

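Peg from its tip at px (349,158) to upright top (347,235); scraper handle at (478,28) in the block. Peg direction is −0.19 rad; scraper centre (431.4,−112.8).

```bash
python3 - <<'E'
from h import *
goto((431.4,-112.8,329,3.018),(431.4,-112.8,95,3.018))
E
```

```text
xyz [167.7, 73.4, 0.2] roll 0.011 j6~ -1.97
xyz [167.0, 73.1, 234.2] roll 0.011 j6~ -1.97
```

Call:
arm_command([
  [55,24,0],
  [110,48,0],
  [150,66,20],
  [167,73,60],
  [167,73,110],
  [167,73,140],
  [167,73,150],
  [167,73,150],
  [167,73,150],
  [167,73,150],
], hand=[85,85,85,85,85,85,85,85,85,85], roll=[0.01,0.01,0.01,0.01,0.01,0.01,0.01,0.01,0.01,0.01])

```text
time_s: 36.4
position: [433.5, -111.7, 181.3]
orientation: [0.067, 0.998, -0.0, 0.001]
wrist_force: [0.5, 0.0, -0.0]
finger_gap: 0.999
grasp_force: 0.0
```

```bash
python3 - <<'E'
from h import *
c=cap("wrist");P=cloud(c);print(env.sense()["position"],psi_now())
k=(abs(P[...,0]-432)<50)&(abs(P[...,1]+112)<40)
for lo,hi in((118,138),):
    s=P[k&(P[...,2]>lo)&(P[...,2]<hi)]
    if len(s)>5: print("scr",lo,len(s),cv2.minAreaRect(s[:,:2].astype(np.float32)),np.percentile(s[:,2],95).round(1))
goto((431.4,-112.8,95,3.018))
E
```

```text
[ 433.3770629  -111.59460957  181.18447393] 3.0076525903649904
scr 118 997 ((431.510498046875, -112.9527359008789), (40.04939651489258, 10.946627616882324), 82.89317321777344) 131.1
xyz [1.9, -1.4, 86.2] roll -0.01 j6~ -1.97
```

Call:
arm_command([
  [1.9,-1.5,45],
  [1.9,-1.5,80],
  [1.9,-1.5,86],
  [1.9,-1.5,86],
  [1.9,-1.5,86],
  [1.9,-1.5,86],
  [1.9,-1.5,86],
  [1.9,-1.5,86],
  [1.9,-1.5,86],
  [1.9,-1.5,86],
], hand=[85,85,85,85,35,35,35,35,35,35], roll=[-0.01,-0.01,-0.01,-0.01,-0.01,-0.01,-0.01,-0.01,-0.01,-0.01], squeeze=50)

```text
time_s: 37.7
position: [431.4, -112.9, 95.1]
orientation: [0.062, 0.998, -0.0, 0.001]
wrist_force: [-0.3, 0.1, 7.0]
finger_gap: 0.463
grasp_force: 50.3
```

Call:
arm_command([
  [0,0,0],
  [0,0,-15],
  [0,0,-35],
  [0,0,-70],
  [0,0,-110],
  [0,0,-115],
  [0,0,-115],
  [0,0,-115],
], hand=[35,35,35,35,35,35,35,35], roll=[0,0,0,0,0,0,0,0])

```text
time_s: 38.7
position: [430.5, -112.4, 208.3]
orientation: [0.062, 0.998, 0.001, -0.001]
wrist_force: [-0.2, -0.4, -1.1]
finger_gap: 0.457
grasp_force: 50.4
```

```bash
python3 - <<'E'
from h import *
c=cap("wrist");P=cloud(c);s=env.sense();print(s["position"],psi_now(),s["finger_gap"]*85.4); save(c,"scr1.png",s=1.25)
p=s["position"]; k=(np.hypot(P[...,0]-p[0],P[...,1]-p[1])<28)
for lo,hi in((p[2]+30,p[2]+45),):
    q=P[k&(P[...,2]>lo)&(P[...,2]<hi)]
    print(len(q),np.percentile(q[:,2],[50,95]).round(1),cv2.minAreaRect(q[:,:2].astype(np.float32)))
# approach points: along peg axis u
u=np.array([np.cos(-.192),np.sin(-.192)]); mid=np.array([555.5,-237.3]); n=np.array([-u[1],u[0]])
print("approach",mid-80*u, mid-80*u, "mid",mid)
zc=203-112+95
goto((*(mid-80*u),zc,2.95),(*mid,zc,2.95))
E
```

```text
[ 430.63698777 -112.49995078  208.41330826] 3.017736279350793 39.16282569990069
3560 [243.5 248.5] ((430.68890380859375, -111.98809051513672), (53.141754150390625, 24.495893478393555), 84.0133056640625)
approach [ 476.97003571 -222.03419805] [ 476.97003571 -222.03419805] mid [ 555.5 -237.3]
xyz [-59.6, -103.0, 22.2] roll 0.068 j6~ -2.04
xyz [-139.4, -108.4, 22.0] roll 0.068 j6~ -1.98
```

View pics/scr1.png

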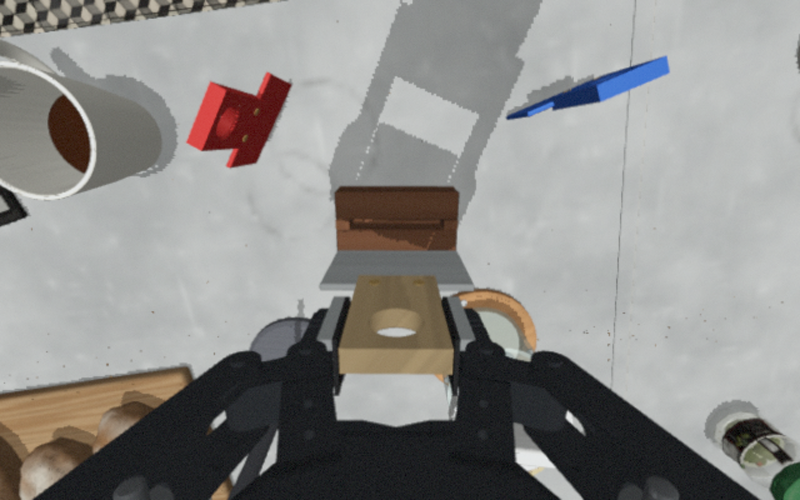

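Scraper is held upright by its sides, hole free at (397,322), blade out of the block. Go to the approach point in front of the peg.

Call:
arm_command([
  [-20,-40,0],
  [-40,-80,5],
  [-60,-103,15],
  [-60,-103,22],
  [-60,-103,22],
  [-60,-103,22],
  [-60,-103,22],
  [-60,-103,22],
], hand=[35,35,35,35,35,35,35,35], roll=[0.02,0.04,0.068,0.068,0.068,0.068,0.068,0.068])

```text
time_s: 39.75
position: [477.9, -222.1, 187.9]
orientation: [0.096, 0.995, -0.0, 0.0]
wrist_force: [-0.2, -0.1, -1.2]
finger_gap: 0.459
grasp_force: 50.6
```

```bash
python3 - <<'E'
from h import *
c=cap("wrist");P=cloud(c);s=env.sense();print(s["position"],psi_now()); save(c,"app.png",(200,200,440,400),3)
u=np.array([np.cos(-.192),np.sin(-.192)]); mid=np.array([555.5,-237.3])
goto((*(mid-25*u),186,2.95),(*mid,186,2.95),(*mid,173,2.95))
# where the peg tip and hole project
hc=np.r_[s["position"][:2],s["position"][2]+17]
print("hole px",(proj(c,[hc])-[200,200])*3,"tip px",(proj(c,[[524.5,-231.3,203]])-[200,200])*3)
E
```

```text
[ 477.84733159 -222.13339735  187.79720268] 2.9500795311354526
xyz [-54.1, -0.1, 1.8] roll 0.0 j6~ -2.0
xyz [-79.1, -0.1, 1.8] roll 0.0 j6~ -1.98
xyz [-79.1, -0.1, 14.8] roll 0.0 j6~ -1.98
hole px [[356.01108171 199.55501866]] tip px [[354.52657649 426.86517951]]
```

View pics/app.png

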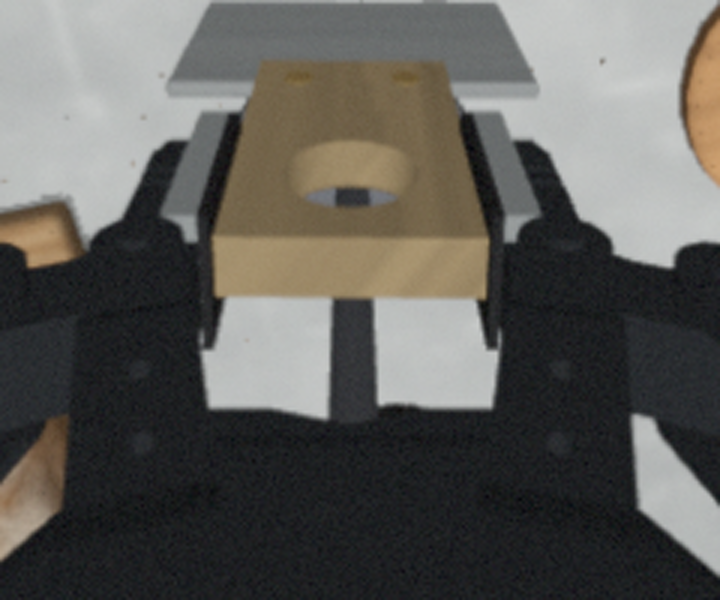

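Hole (352,175) is laterally in line with the upright (354) behind it. Advance.

Call:
arm_command([
  [-10,0,1.8],
  [-20,0,1.8],
  [-28,0,1.8],
  [-36,0,1.8],
  [-44,0,1.8],
  [-54,0,1.8],
  [-54,0,1.8],
  [-54,0,1.8],
], hand=[35,35,35,35,35,35,35,35], roll=[0,0,0,0,0,0,0,0])

```text
time_s: 40.8
position: [530.7, -232.5, 185.6]
orientation: [0.096, 0.995, 0.0, -0.0]
wrist_force: [-0.4, 0.9, -0.4]
finger_gap: 0.459
grasp_force: 50.6
```

Call:
arm_command([
  [-9,0,0],
  [-18,0,0],
  [-24,0,0],
  [-24,0,0],
  [-24,0,4],
  [-24,0,7],
  [-24,0,9],
  [-24,0,10.5],
  [-24,0,11],
  [-24,0,11],
], hand=[35,35,35,35,35,35,35,35,35,35], roll=[0,0,0,0,0,0,0,0,0,0])

```text
time_s: 42.05
position: [554.4, -237.2, 175.4]
orientation: [0.096, 0.995, -0.0, 0.0]
wrist_force: [-2.9, 0.3, 5.7]
finger_gap: 0.462
grasp_force: 51.2
```

Call:
arm_command([
  [0,0,-0.5],
  [0,0,-0.5],
  [0,0,-0.5],
  [0,0,-0.5],
  [0,0,-0.5],
  [0,0,-25],
  [0,0,-75],
  [0,0,-115],
  [0,0,-115],
  [0,0,-115],
], hand=[45,60,80,85,85,85,85,85,85,85], roll=[0,0,0,0,0,0,0,0,0,0])

```text
time_s: 43.3
position: [554.2, -237.0, 288.8]
orientation: [0.096, 0.995, 0.0, -0.001]
wrist_force: [-0.2, 0.0, -0.8]
finger_gap: 0.999
grasp_force: 0.0
```

Call:
arm_command([
  [40,0,-20],
  [90,0,-20],
  [140,0,-20],
  [140,0,-20],
  [140,0,-20],
  [140,0,-20],
  [140,0,-20],
  [140,0,-20],
], hand=[85,85,85,85,85,85,85,85], roll=[0,0,0,0,0,0,0,0])

```text
time_s: 44.3
position: [417.3, -210.6, 309.5]
orientation: [0.096, 0.995, 0.0, -0.0]
wrist_force: [0.6, -0.6, -0.0]
finger_gap: 0.996
grasp_force: 0.0
```

```bash
python3 - <<'E'
from h import *
c=cap("scene");save(c,"fin.png",(280,130,480,300),4)
w=cap("wrist");P=cloud(w);m=(abs(P[...,0]-581)<50)&(abs(P[...,1]+40)<50);q=P[m&(P[...,2]>146)&(P[...,2]<162)]
print(len(q),np.median(q[:,2]) if len(q) else 0,cv2.minAreaRect(q[:,:2].astype(np.float32)) if len(q)>5 else 0)
s=env.sense();print(s["position"],s["wrist_force"])
E
```

```text
610 152.5587006055767 ((580.1160278320312, -41.246795654296875), (60.38666534423828, 14.525374412536621), 75.36927032470703)
[ 417.16123504 -210.53012707  309.59645937] [-0.69680994  0.66039941  0.9236978 ]
```

View pics/fin.png

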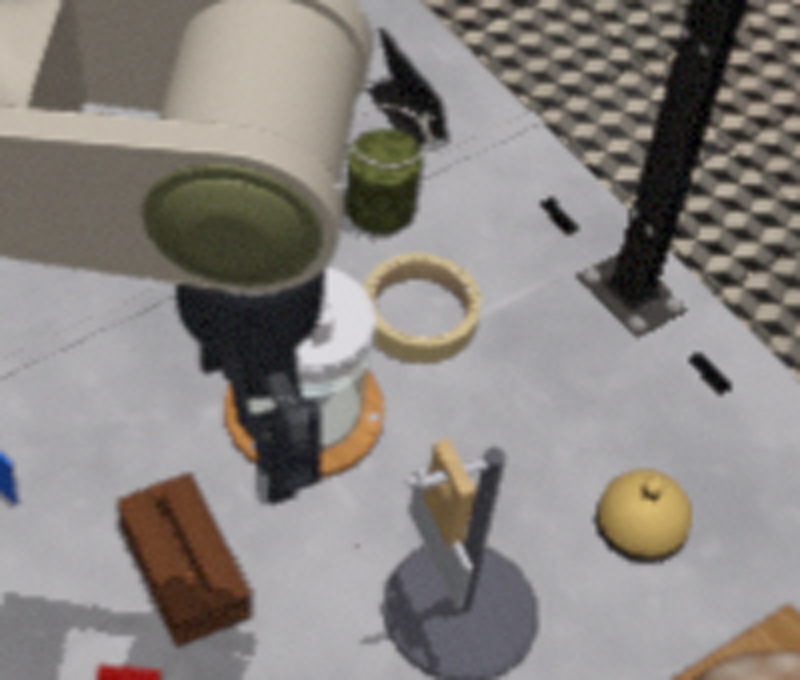

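The scraper hangs on the peg at (450,490), the lid sits tight and level on the jar, and the block is empty. Handing in.

```bash
python3 -c "
from rig import env
print(env.job_done())"
```

```text
the job is handed in; nothing more can be done
None
```

I put all four nozzles I could find in the jar, screwed the lid down to its stop, hung the scraper on the peg, and handed the job in at about 44 s; I got no verdict back.

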